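# Brace the shoe-cream jar in the caddy and unscrew its cap

### The arm

A 6-joint arm with a two-finger parallel gripper is mounted at the origin on the work surface. World frame = base frame: x ahead of the robot, y to its left, z up, the work surface at z = 0. Lengths are in mm, angles in rad, forces in N, time in s.
With the tool pointing down it reaches from about 275 to 750 mm from the base axis. Payload 10.2 kg.
Tool frame: the origin (TCP) lies at the very end of the fingers, on their centre line; the grasp point (between the pads) lies 19 mm behind it; z points along the fingers, y is the line along which they close (so a half turn about z gives the same grasp; the last joint's range is limited). The gripper opens to 85 mm and grips with 20 to 120 N. Pads are 22 mm wide; open, the fingers measure 114 mm over their backs; the gripper's body (76 mm by 85 mm) begins 54 mm behind the grasp point. The pads swing forward as they close: fully open they stand 13 mm farther back than shut.
Start: joints at [1.034, 0.313, 1.498, -0, 1.331, -0.223], TCP at [162.067, 499.365, 231.294] pointing down, gripper open.
Joint ranges: [-2.94, 2.94], [-0.97, 2.17], [0.19, 2.56], [-1.23, 4.37], [0.02, 3.11], [-2.88, 2.88]. Speed limits (rad/s): [2.39, 2.39, 3.01, 3.14, 3.14, 3.14].

### API

Orientations are given as a unit quaternion [w, x, y, z].
In Python, from rig import * gives the robot as it stands. The module is installed in compiled form; this text tells all that it offers.
- The arm moves only by the shell command python3 -m crank 'ROWS' [FORCE]. ROWS is JSON, a list that holds one entry, the list of rows, each a list of 7 numbers: the shift along the tool's x, y, z in units of 25 mm (1.0 is 25 mm), then the turn, a rotation vector about the tool's x, y, z in units of 8 degrees (1.0 is 8 degrees), then the finger opening in mm, from 0 to 85.4. A call has exactly 8 rows; each row shifts and turns the commanded pose from where the row before left it, along the tool's axes as they then stand; what a row does not reach is not made up. A row lasts 1/10 s, in which the tool goes at most 50 mm and 8.59 degrees, less where a joint would pass 70% of its speed; a pose out of reach is approached as far as the arm can. A call is refused whole if a number of a shift passes 1 or a number of a turn 1, either way. A call with a gripper value outside its range is refused whole. The fingers move at their own pace and stop on an object; FORCE is the grip in N (left out, the last holds). Time passes only in rows, so rows that do not move let the fingers close, or fill a call up. It gives the time, the measured TCP pose, the force, the opening and the grip force at its end, in the units of the state.
- sense(): the state, without advancing time (a new reading comes with each control period).
- capture(name): name is "side" or "top"; returns the picture (480x640x3 uint8, blue, green, red); there is no depth.
- camera_model(name): a dict with "fx", "fy", "cx", "cy" (pixels), "k1" (the pictures are not rectified: a ray, as slopes to the right and down, at radius r is drawn at 1 + k1 r^2 times it, then the intrinsics apply), "world_from_camera" (4x4, takes a point from camera to world coordinates). Camera axes: x right, y up, looking along -z (the intrinsics and any distortion apply to the point x, -y, -z); pixel columns grow to the right and rows downward; lengths in mm; the calibration is good to about 2 mm. A picture is of the moment at which its call begins. camera_model takes no time and is no camera call.
- finish_job(): hands the job in; it is judged then, once.
The state is a dict: "time_s": time; "joints": joint angles; "dq": joint speeds; "tau": joint torques, N m; "eef_pos": TCP position; "ee_rot": TCP orientation; "force": force on the tool from outside, world axes, zero at the start; "wrist_torque": the same for the moment, N m; "grip_width": opening from 0.0 (shut) to 1.0 (fully open); "grip_force": force on a finger pad.
Only numpy, scipy, OpenCV 4.12 (cv2) and the standard library are available. Lean on these libraries where they do the work, as an engineer would, in place of code of your own. Each camera call takes 0.05 s, during which the arm holds its last target. There are 200 camera calls.

### The job

Close up the caddy by swinging the orange bracing frame all the way down around the square jar, so that the jar cannot spin, then unscrew the tight white cap (anticlockwise from above) until its thread lets go. Lift it straight off without lifting or spinning the jar, and finish still holding the cap in the gripper, level and about two centimetres above the jar's mouth, touching nothing else; leave the frame down and the tins, brush and dauber where they are.

Things in the scene. Friction and masses are not known exactly. Their poses are not given: they have to be found in the camera images.
- caddy: grey plastic open caddy, 150 x 124 mm, walls 38 mm high, fixed to the shelf. Origin on the shelf (z = 0) under the axis of its round jar pocket (black ring, inner radius 40 mm, top 24 mm up, floor 6 mm up). Its x axis points from the front to the hinge side, y along the hinge axis, z up. At yaw 0 the front faces the robot
- frame (a joint): orange bracing frame on the caddy, hinged at the far side; angle in rad, 0 = fully down (lying level around the jar, against its stop), growing as it swings up, up to 1.6. The hinge is stiff (about 0.18 N m of friction), so the frame stays where it is left, down as well as up; no latch. About 2 to 4 N on its front bar moves it
- frame_hinge (a point): point on the hinge axis, in the middle of the frame's width: 60 mm along the caddy's +x from the pocket axis, 46 mm up. The frame is 12 mm thick, centred on this axis, 90 mm wide outside, with a window 62 mm wide between its two side bars and reaching from 10 to 109 mm from the hinge
- frame_bar (a point): centre of the upper (outer) face of the frame's front bar (14 mm broad, 90 mm long along y): 116 mm from the hinge, 6 mm above the frame's middle plane. Beyond it, to 140 mm from the hinge, a thumb tab 40 mm wide, 6 mm thick, flush with the upper face. Pushed from outside/above, it follows an arc about the hinge; when down, its upper face is 52 mm up
- jar: square amber glass jar, 54 x 54 mm, shoulder 55 mm up, round neck above of radius 19 mm, about 0.3 kg. It stands loose in the round pocket, where it could spin; with the frame down it can turn only about 0.17 rad before its flat sides meet the side bars. Origin at the centre of its underside, z up; x, y square to its sides
- jar_mouth (a point): centre of the neck's top edge, 76 mm above the jar's underside. A springy cork seal disc of radius 15 mm fills the mouth and stands 4 mm above it with the cap on (7 mm with the cap off); it presses the cap up with about 20 N, which makes the cap tight (about 0.3 to 0.5 N m to turn)
- cap: round white screw cap, 56 mm outside diameter, 24 mm high, 50 g, red line on top. Origin: centre of its lower edge, z up. Screwed on, that edge is 60 mm above the jar's underside, 16 mm below the mouth. Two-lug thread: it does not rise while turning; an anticlockwise turn (from above) of 0.9 rad relative to the jar frees it, and it lifts straight off from there to 2.4 rad; clockwise is a stop
- cap_mark (a point): outer end of the red line on the cap's top, 28 mm from the axis along the cap's x axis, 24 mm above its lower edge. Screwed on, it lies towards the jar's +x side
- tin_a: closed round steel tin, 80 mm diameter, 26 mm high, bystander. Origin under its centre
- tin_b: closed round steel tin, 80 mm diameter, 26 mm high, bystander. Origin under its centre
- brush: wooden shoe brush with black bristles down, 150 x 46 x 40 mm, bystander. Origin under its centre, x along it
- dauber: red plastic dauber standing on its black head, 36 mm diameter, 81 mm high, bystander. Origin under its centre
Things that resemble listed ones, but are neither listed nor needed, are in the scene too. There is more than one size of the jar; the job needs the largest.

How it is judged:
By the outcome, as a careful person would: the job done as asked, in the order asked, and still so for the second after the job is handed in, while the arm keeps its last pose, push and grip.
It also fails if it takes over 46 s, if anything falls off the work surface, if the arm or the gripper's body presses on something with over 40 N, if the wrist force passes 120 N, or if a joint passes its speed limit or range.

## Working session

There is one attempt and no reset: what is moved stays moved. The work goes in short steps, Python scripts to look and compute and a shell command to move; the robot and the scene stay as the last step left them, time stands still between calls to the robot, and variables do not carry over. Pictures are saved under pics/ and viewed, at most 10 in all, crops included, and the job is handed in when it is done.

```bash
mkdir -p pics
cat > h.py <<'E'
from rig import *
import numpy as np, cv2
from scipy.spatial.transform import Rotation as R
def ray(name,u,v):
    m=camera_model(name); x=(u-m["cx"])/m["fx"]; y=(v-m["cy"])/m["fy"]
    rd=np.hypot(x,y); r=rd
    for _ in range(30): r=rd/(1+m["k1"]*r*r)
    s=r/rd if rd>0 else 1
    T=np.array(m["world_from_camera"]); d=T[:3,:3]@np.array([x*s,-y*s,-1.])
    return T[:3,3],d
def onz(name,u,v,z):
    o,d=ray(name,u,v); return o+d*(z-o[2])/d[2]
def proj(name,p):
    m=camera_model(name); T=np.array(m["world_from_camera"])
    c=T[:3,:3].T@(np.array(p,float)-T[:3,3]); x=c[0]/-c[2]; y=-c[1]/-c[2]
    k=1+m["k1"]*(x*x+y*y); return np.array([m["fx"]*x*k+m["cx"],m["fy"]*y*k+m["cy"]])
def tri(u1,u2):
    o1,d1=ray("top",*u1); o2,d2=ray("side",*u2)
    A=np.stack([d1,-d2],1); s=np.linalg.lstsq(A,o2-o1,rcond=None)[0]
    a=o1+d1*s[0]; b=o2+d2*s[1]; return (a+b)/2,np.linalg.norm(a-b)
def quat(s): 
    w,x,y,z=s["ee_rot"]; return R.from_quat([x,y,z,w])
E
python3 - <<'E'
from h import *
for n in("top","side"):
    cv2.imwrite(f"pics/{n}0.png",capture(n)); m=camera_model(n); print(n,m)
s=sense(); print(s); print(quat(s).as_matrix().round(3))
E
```

```text
top {'fx': 466.1676994860993, 'fy': 466.1676994860993, 'cx': 320.74104476590367, 'cy': 243.98820888110703, 'k1': -0.03983706183130149, 'world_from_camera': array([[-2.38985646e-03,  9.96339179e-01, -8.54548361e-02,
         4.86021772e+02],
       [-9.99982958e-01, -2.83626785e-03, -5.10291836e-03,
         7.04391686e+01],
       [-5.32661029e-03,  8.54411846e-02,  9.96328977e-01,
         9.45895202e+02],
       [ 0.00000000e+00,  0.00000000e+00,  0.00000000e+00,
         1.00000000e+00]])}
side {'fx': 547.3920950846783, 'fy': 547.3920950846783, 'cx': 315.84550743813236, 'cy': 231.61977515991245, 'k1': -0.018865779492384386, 'world_from_camera': array([[ 9.68372795e-01,  1.47757484e-01, -2.01051875e-01,
         3.55585615e+02],
       [-2.49403896e-01,  5.96477415e-01, -7.62897365e-01,
        -7.47030937e+02],
       [ 7.19910698e-03,  7.88912174e-01,  6.14463794e-01,
         7.32924177e+02],
       [ 0.00000000e+00,  0.00000000e+00,  0.00000000e+00,
         1.00000000e+00]])}
{'time_s': 0.1, 'joints': array([ 1.03363294e+00,  3.13382342e-01,  1.49835055e+00,  1.65210916e-05,
        1.33102962e+00, -2.23406373e-01]), 'dq': array([ 0.00051703, -0.00239951, -0.00138503, -0.00072501,  0.00013791,
        0.0004368 ]), 'tau': array([ 1.13845585e-03, -4.12900114e+01, -2.60147846e+01, -2.21429186e-04,
        2.93287289e-03, -1.46463279e-06]), 'eef_pos': array([161.92174463, 499.16142919, 230.80227822]), 'ee_rot': array([-2.24567124e-04,  1.56237727e-01,  9.87719307e-01, -5.40163828e-04]), 'force': array([-0.77548128,  0.37065427,  0.52558298]), 'wrist_torque': array([-0.00891128,  0.02550236,  0.00404892]), 'grip_force': 0.0, 'grip_width': 0.9974189664725022}
[[-0.951  0.309 -0.001]
 [ 0.309  0.951 -0.001]
 [ 0.    -0.001 -1.   ]]
```

View pics/top0.png

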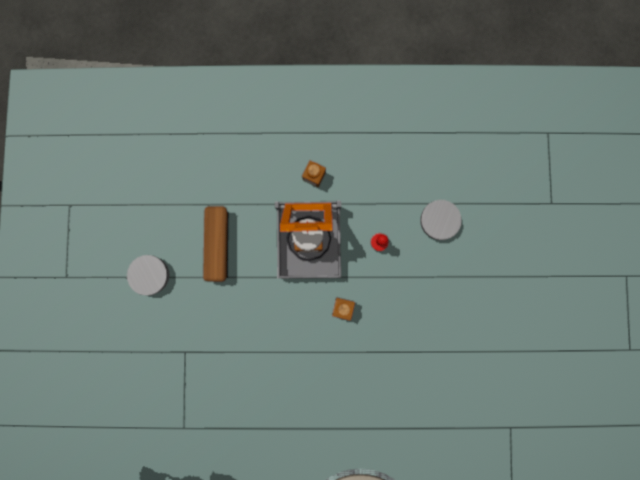

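View pics/side0.png

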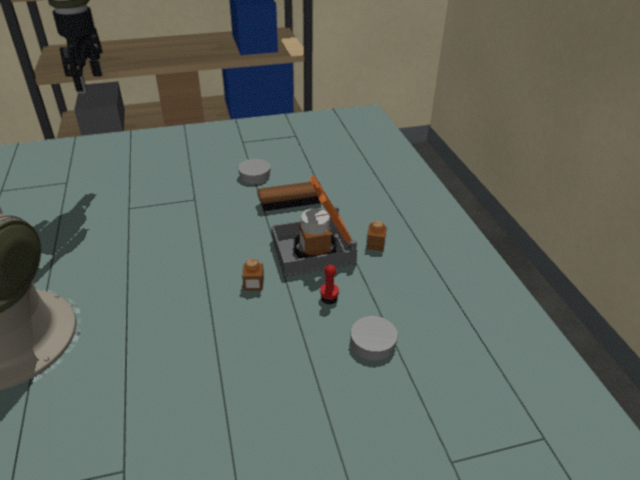

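The top view shows the caddy at about (309,241) with its front towards the robot. The hinge is at row ~205 and the raised frame's front bar is at ~(306,226). In the side view the jar is at (316,235) and the frame top is at (314,181). Next I zoom in to measure.

Run:
```python
from h import *
t=cv2.imread("pics/top0.png")[190:290,260:400]; s=cv2.imread("pics/side0.png")[165:285,255:375]
a=cv2.resize(t,None,fx=5,fy=5,interpolation=cv2.INTER_CUBIC); cv2.imwrite("pics/tz.png",np.clip(a*1.3,0,255).astype(np.uint8))
a=cv2.resize(s,None,fx=5,fy=5,interpolation=cv2.INTER_CUBIC); cv2.imwrite("pics/sz.png",np.clip(a*1.3,0,255).astype(np.uint8))
```

```text
(no output)
```

View pics/tz.png

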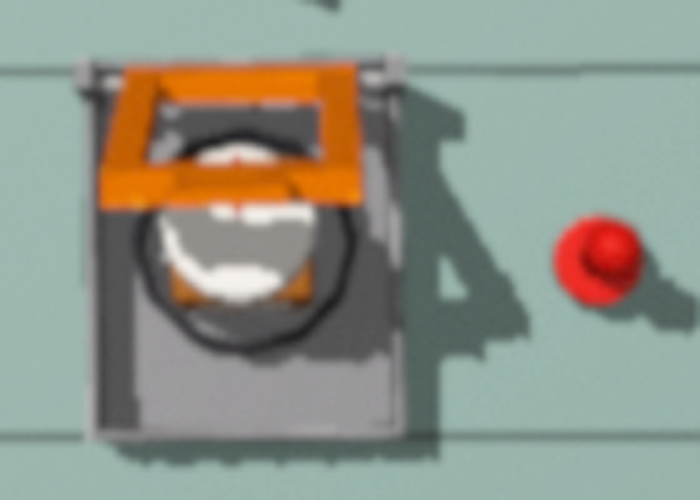

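View pics/sz.png

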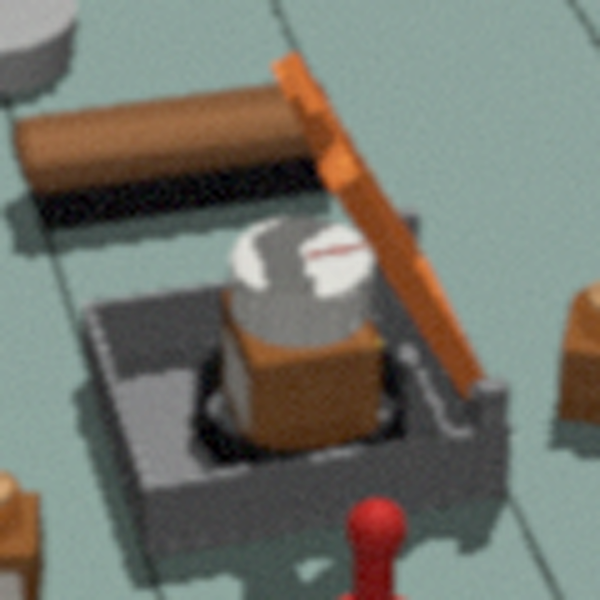

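Run:
```python
from h import *
T=lambda x,y:(260+x/5-.4,190+y/5-.4); S=lambda x,y:(255+x/5-.4,165+y/5-.4)
np.set_printoptions(precision=1,suppress=True)
fl=onz("top",*T(93,437),38); fr=onz("top",*T(402,437),38); print("front corners",fl,fr)
print("hinge posts",onz("top",*T(85,73),46),onz("top",*T(395,70),46))
print("cap side",onz("side",*S(303,254),90), "cap top l,r,bot(90)",onz("top",*T(160,225),90),onz("top",*T(316,225),90),onz("top",*T(238,300),90))
mid=(fl+fr)/2; yaw=np.arctan2(fl[1]-fr[1],fl[0]-fr[0])-np.pi/2; print(yaw)
c=onz("side",*S(303,254),90)
# frame angle: top image bar corners vs model
def fp(a,r,h,y,c=c):
    hx=c[0]+60
    x=hx-r*np.cos(a)+h*np.sin(a); z=46+r*np.sin(a)+h*np.cos(a)
    return [x,c[1]+y,z]
for a in np.arange(.8,1.3,.05):
    q=[proj("top",fp(a,r,6,y)) for r,y in((123,45),(123,-45),(140,20),(140,-20))]
    q2=[proj("side",fp(a,140,h,-20)) for h in (6,0)]
    print(round(a,2),*[((p-[259.6,189.6])*5).round() for p in q],*[((p-[254.6,164.6])*5).round() for p in q2])
```

```text
front corners [499.7 158.   38. ] [499.4  37.8  38. ]
hinge posts [641.5 161.1  46. ] [642.2  40.   46. ]
cap side [577.8 102.3  90. ] cap top l,r,bot(90) [577.  128.6  90. ] [576.8  71.   90. ] [549.1  99.8  90. ]
-0.002328033924406725
0.8 [ 97. 269.] [355. 269.] [166. 301.] [283. 300.] [232. 167.] [221. 178.]
0.85 [ 96. 255.] [355. 254.] [165. 284.] [283. 284.] [245. 155.] [234. 165.]
0.9 [ 95. 240.] [356. 239.] [165. 267.] [283. 266.] [260. 144.] [248. 154.]
0.95 [ 94. 224.] [356. 223.] [164. 248.] [282. 248.] [275. 133.] [262. 142.]
1.0 [ 93. 208.] [356. 207.] [163. 230.] [282. 229.] [290. 122.] [277. 131.]
1.05 [ 92. 191.] [356. 190.] [163. 210.] [282. 210.] [306. 113.] [293. 121.]
1.1 [ 92. 174.] [356. 173.] [162. 191.] [282. 190.] [323. 104.] [309. 112.]
1.15 [ 91. 156.] [356. 155.] [161. 170.] [282. 170.] [339.  95.] [325. 103.]
1.2 [ 91. 139.] [356. 138.] [161. 150.] [282. 149.] [356.  87.] [342.  94.]
1.25 [ 90. 121.] [356. 120.] [161. 129.] [281. 129.] [374.  80.] [359.  87.]
```

Run:
```python
from h import *
c=np.array([577.5,101,0])
def fp(a,r,h,y):
    return [c[0]+60-r*np.cos(a)+h*np.sin(a),c[1]+y,46+r*np.sin(a)+h*np.cos(a)]
for a in np.arange(.9,1.5,.05):
    print(round(a,2),"T",*[((proj("top",fp(a,*q))-[259.6,189.6])*5).round() for q in((123,-6,45),(123,-6,-45),(123,6,45),(140,6,20),(140,0,20),(109,6,31))],"S",*[((proj("side",fp(a,*q))-[254.6,164.6])*5).round() for q in ((123,6,45),(123,-6,45),(123,-6,-45))])
```

```text
0.9 T [100. 269.] [359. 269.] [ 99. 240.] [168. 267.] [169. 282.] [142. 219.] S [247.  81.] [224. 100.] [279. 228.]
0.95 T [ 99. 255.] [359. 254.] [ 98. 225.] [168. 249.] [168. 265.] [141. 205.] S [260.  72.] [236.  90.] [291. 218.]
1.0 T [ 98. 240.] [359. 239.] [ 97. 208.] [167. 231.] [168. 246.] [140. 191.] S [272.  63.] [248.  80.] [304. 208.]
1.05 T [ 98. 224.] [360. 223.] [ 96. 192.] [166. 211.] [167. 228.] [140. 176.] S [286.  55.] [260.  71.] [318. 198.]
1.1 T [ 97. 208.] [360. 207.] [ 96. 175.] [166. 192.] [166. 208.] [139. 161.] S [299.  48.] [273.  63.] [331. 189.]
1.15 T [ 96. 191.] [360. 190.] [ 95. 157.] [165. 171.] [166. 189.] [139. 146.] S [313.  41.] [286.  55.] [346. 181.]
1.2 T [ 95. 174.] [360. 173.] [ 94. 139.] [165. 151.] [165. 168.] [139. 130.] S [328.  34.] [300.  47.] [360. 173.]
1.25 T [ 95. 156.] [360. 155.] [ 94. 121.] [165. 130.] [165. 148.] [138. 114.] S [342.  28.] [314.  40.] [375. 165.]
1.3 T [ 94. 138.] [360. 138.] [ 94. 103.] [164. 109.] [165. 127.] [138.  98.] S [357.  23.] [328.  34.] [390. 159.]
1.35 T [ 94. 120.] [360. 120.] [93. 85.] [164.  88.] [164. 106.] [138.  83.] S [371.  19.] [343.  28.] [406. 152.]
1.4 T [ 94. 102.] [360. 101.] [93. 67.] [164.  66.] [164.  84.] [138.  67.] S [386.  15.] [357.  23.] [422. 147.]
1.45 T [93. 84.] [360.  83.] [93. 48.] [164.  45.] [164.  63.] [138.  51.] S [401.  12.] [372.  19.] [437. 142.]
```

The model fits both views at a frame angle of about 1.1 rad, with the jar axis near (577.5, 101) and caddy yaw near 0. I'll shut the gripper and go in behind the bar on the hinge side.

```bash
python3 -m crank '[[[0,0,0,0,0,-0.75,0],[0,0,0,0,0,-0.75,0],[0,0,0,0,0,-0.75,0],[-1,-0.86,0,0,0,0,0],[-1,-0.86,0,0,0,0,0],[-1,-0.86,0,0,0,0,0],[-1,-0.86,0,0,0,0,0],[-1,-0.86,0,0,0,0,0]]]' 40; python3 -m crank '[[[-1,-0.86,0,0,0,0,0],[-1,-0.86,0,0,0,0,0],[-1,-0.86,0,0,0,0,0],[-1,-0.86,0,0,0,0,0],[-1,-0.86,0,0,0,0,0],[-1,-0.86,0,0,0,0,0],[-1,-0.86,0,0,0,0,0],[0,0,0,0,0,0,0]]]'; python3 -m crank '[[[-1,-0.9,0,0,0,0,0],[-1,-0.9,0,0,0,0,0],[-1,-0.9,0,0,0,0,0],[-1,-0.9,0,0,0,0,0],[-1,-0.5,0,0,0,0,0],[-1,0,0,0,0,0,0],[0,0,0,0,0,0,0],[0,0,0,0,0,0,0]]]'
```

```text
time_s: 0.9
eef_pos: [287.8, 390.8, 231.1]
ee_rot: [-0.0, -0.0, 1.0, -0.0]
force: [-0.2, -0.6, -0.5]
grip_width: 0.0
grip_force: 0.0
time_s: 1.7
eef_pos: [464.2, 239.2, 230.6]
ee_rot: [-0.0, 0.002, 1.0, -0.0]
force: [0.2, 0.6, -0.2]
grip_width: -0.004
grip_force: 0.0
time_s: 2.5
eef_pos: [611.7, 139.6, 230.6]
ee_rot: [-0.001, -0.0, 1.0, 0.0]
force: [0.4, 0.1, 0.7]
grip_width: -0.0
grip_force: 0.0
```

```bash
python3 -m crank '[[[-0.3,-0.8,0,0,0,0,0],[0,-0.74,0,0,0,0,0],[0,0,0.8,0,0,0,0],[0,0,0.8,0,0,0,0],[0,0,0.8,0,0,0,0],[0,0,0.8,0,0,0,0],[0,0,0,0,0,0,0],[0,0,0,0,0,0,0]]]'
python3 - <<'E'
from h import *
print([((637.5-118*np.cos(a)+6*np.sin(a)+11).round(1),(46+118*np.sin(a)+6*np.cos(a)).round(1)) for a in np.arange(1.1,-.05,-.1)])
t=capture("top")[190:290,260:400];s=capture("side")[150:270,255:375]
cv2.imwrite("pics/c1.png",np.hstack([cv2.resize(t[:,:120],(400,333)),cv2.resize(s,(400,333))]))
E
```

```text
time_s: 3.3
eef_pos: [619.5, 100.4, 152.2]
ee_rot: [0.0, -0.0, 1.0, -0.0]
force: [0.3, 0.1, 1.2]
grip_width: 0.001
grip_force: 0.0
[(np.float64(600.3), np.float64(153.9)), (np.float64(589.8), np.float64(148.5)), (np.float64(579.8), np.float64(142.2)), (np.float64(570.6), np.float64(134.8)), (np.float64(562.1), np.float64(126.6)), (np.float64(554.5), np.float64(117.6)), (np.float64(547.8), np.float64(107.8)), (np.float64(542.2), np.float64(97.5)), (np.float64(537.5), np.float64(86.6)), (np.float64(534.0), np.float64(75.3)), (np.float64(531.7), np.float64(63.8)), (np.float64(530.5), np.float64(52.0))]
```

View pics/c1.png

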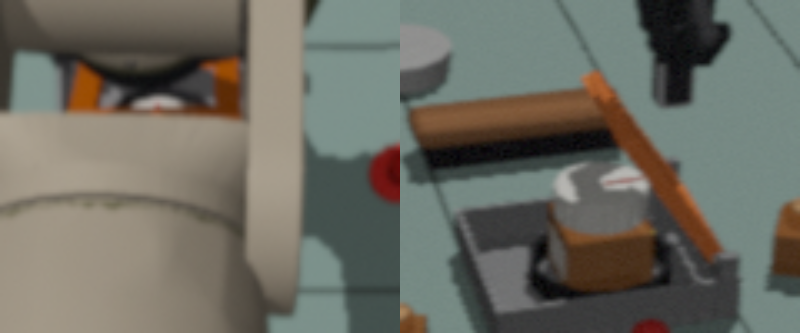

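```bash
python3 -m crank '[[[0.4,0,0,0,0,0,0],[0.36,0,0,0,0,0,0],[0.44,0,0.16,0,0,0,0],[0.44,0,0.16,0,0,0,0],[0.4,0,0.27,0,0,0,0],[0.38,0,0.3,0,0,0,0],[0,0,0,0,0,0,0],[0,0,0,0,0,0,0]]]'
python3 - <<'E'
from h import *
print(sense()["wrist_torque"])
s=capture("side")[150:270,255:375]
cv2.imwrite("pics/c2.png",cv2.resize(s,(480,480)))
E
```

```text
time_s: 4.2
eef_pos: [559.8, 100.5, 130.1]
ee_rot: [0.001, -0.0, 1.0, -0.0]
force: [0.2, 0.0, -0.0]
grip_width: -0.003
grip_force: 0.0
[-0.02468209  0.05593388 -0.03548483]
```

View pics/c2.png

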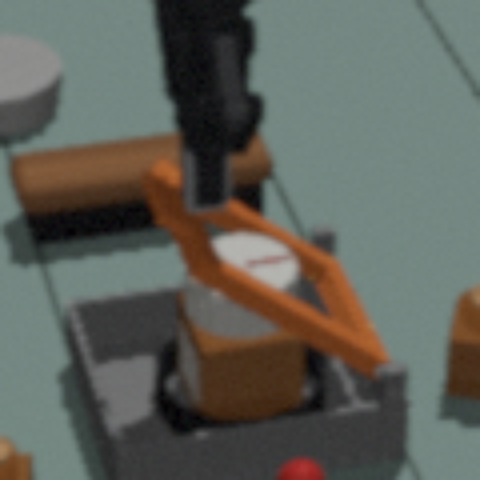

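The frame is swinging down with the finger. Continuing along the arc.

```bash
python3 -m crank '[[[0.35,0,0.38,0,0,0,0],[0.35,0,0.38,0,0,0,0],[0.27,0,0.42,0,0,0,0],[0.27,0,0.42,0,0,0,0],[0.13,0,0.48,0,0,0,0],[0.13,0,0.48,0,0,0,0],[0.03,0,0.3,0,0,0,0],[0,0,0,0,0,0,0]]]'; python3 -m crank '[[[0.02,0,0.1,0,0,0,0],[0,0,0.08,0,0,0,0],[0,0,0.08,0,0,0,0],[0,0,0.04,0,0,0,0],[0,0,0.04,0,0,0,0],[0,0,0,0,0,0,0],[0,0,0,0,0,0,0],[0,0,0,0,0,0,0]]]'; python3 -c "
from rig import *
print(sense()['force'])"
```

```text
time_s: 5.05
eef_pos: [521.0, 100.5, 57.1]
ee_rot: [-0.0, -0.0, 1.0, 0.0]
force: [-0.4, 0.7, -0.1]
grip_width: -0.001
grip_force: 0.0
time_s: 5.85
eef_pos: [521.0, 100.5, 51.5]
ee_rot: [0.001, -0.0, 1.0, -0.0]
force: [-8.3, -0.9, 24.0]
grip_width: -0.004
grip_force: 12.4
[-8.33577355 -0.90138053 24.04754124]
```

```bash
python3 -m crank '[[[0,0,-0.6,0,0,0,0],[0,0,-1,0,0,0,0],[0,0,-1,0,0,0,0],[0,0,-1,0,0,0,40],[0,0,-1,0,0,0,85],[-0.76,0,-0.4,0,0,0,85],[-0.75,0,0,0,0,0,85],[-0.75,0,0,0,0,0,85]]]'; python3 -m crank '[[[0,0,0,0,0,1,85],[0,0,0,0,0,1,85],[0,0,0,0,0,1,85],[0,0,0,0,0,1,85],[0,0,0,0,0,1,85],[0,0,0,0,0,1,85],[0,0,0,0,0,1,85],[0,0,0,0,0,0,85]]]';  python3 - <<'E'
from h import *
print(sense()["joints"])
s=capture("side")[150:270,255:375]
cv2.imwrite("pics/c3.png",cv2.resize(s,(600,600),interpolation=cv2.INTER_CUBIC))
# predicted side pixels of frame (down) and cap top circle in this zoom
c=np.array([577.5,100.5,0]); z=lambda p:((proj("side",p)-[254.6,149.6])*5).round()
print("bar",z(c+[-63,-45,52]),z(c+[-63,45,52]),"tab",z(c+[-80,-20,52]),"cap L/R/far/near",z(c+[-28,0,90]),z(c+[28,0,90]),z(c+[0,28,90]),z(c+[0,-28,90]))
E
```

```text
time_s: 6.65
eef_pos: [577.7, 100.5, 174.6]
ee_rot: [0.0, -0.0, 1.0, -0.0]
force: [-0.0, -0.8, -0.3]
grip_width: 0.846
grip_force: 0.0
time_s: 7.45
eef_pos: [576.9, 100.5, 174.0]
ee_rot: [-0.0, 0.47, 0.883, -0.0]
force: [-0.1, -0.2, -0.1]
grip_width: 0.998
grip_force: 0.0
[-2.74000252e-02  4.92451360e-01  1.38937024e+00  7.67397739e-07
  1.26008466e+00 -6.19987497e-01]
bar [174. 500.] [128. 365.] tab [119. 468.] cap L/R/far/near [235. 342.] [371. 322.] [286. 292.] [321. 373.]
```

View pics/c3.png

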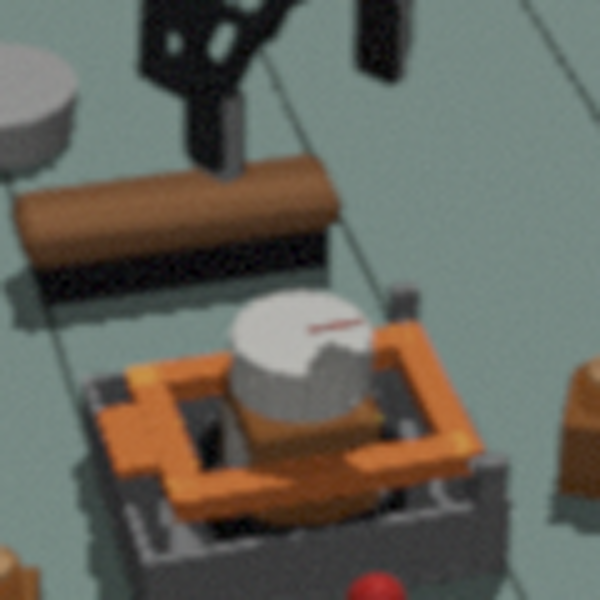

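Frame is down: tab corner at (115,468) and far bar end at (132,367) match the prediction. The cap centre is at about (302,332), as expected. Descending over the cap and gripping.

```bash
python3 -m crank '[[[0,0,1,0,0,0,85],[0,0,1,0,0,0,85],[0,0,1,0,0,0,85],[0,0,0.8,0,0,0,85],[0,0,0.5,0,0,0,85],[0,0,0.32,0,0,0,85],[0,0,0,0,0,0,85],[0,0,0,0,0,0,85]]]'; python3 -m crank '[[[0,0,0,0,0,0,70],[0,0,0,0,0,0,62],[0,0,0,0,0,0,57],[0,0,0,0,0,0,50],[0,0,0,0,0,0,50],[0,0,0,0,0,0,50],[0,0,0,0,0,0,50],[0,0,0,0,0,0,50]]]' 90;  python3 - <<'E'
from h import *
print(sense()["wrist_torque"])
s=capture("side")[150:270,255:375]
cv2.imwrite("pics/c4.png",cv2.resize(s,(600,600),interpolation=cv2.INTER_CUBIC))
E
```

```text
time_s: 8.3
eef_pos: [577.5, 100.5, 59.4]
ee_rot: [0.001, 0.469, 0.883, 0.0]
force: [0.0, -0.2, 0.2]
grip_width: 0.993
grip_force: 0.0
time_s: 9.1
eef_pos: [577.5, 100.7, 59.5]
ee_rot: [0.001, 0.469, 0.883, 0.0]
force: [-0.3, 1.3, 5.1]
grip_width: 0.636
grip_force: 93.9
[0.15027397 0.14907518 0.04977915]
```

View pics/c4.png

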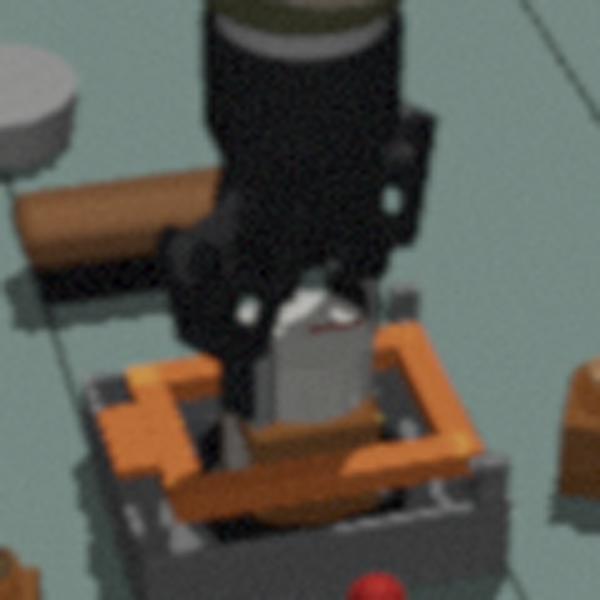

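Cap is gripped at about 94 N, with the fingers clear above the frame. Unscrewing now.

```bash
python3 -m crank '[[[0,0,0,0,0,-0.3,50],[0,0,0,0,0,-0.5,50],[0,0,0,0,0,-0.6,50],[0,0,0,0,0,-0.6,50],[0,0,0,0,0,-0.6,50],[0,0,0,0,0,-0.6,50],[0,0,0,0,0,-0.6,50],[0,0,0,0,0,0,50]]]'; python3 -c "
from rig import *
s=sense();print(s['wrist_torque'],s['joints'][5])"; python3 -m crank '[[[0,0,0,0,0,-0.6,50],[0,0,0,0,0,-0.6,50],[0,0,0,0,0,-0.6,50],[0,0,0,0,0,-0.6,50],[0,0,0,0,0,-0.6,50],[0,0,0,0,0,-0.6,50],[0,0,0,0,0,-0.6,50],[0,0,0,0,0,0,50]]]'; python3 -c "
from rig import *
s=sense();print(s['wrist_torque'],s['joints'][5])"
```

```text
time_s: 9.95
eef_pos: [577.5, 100.5, 59.5]
ee_rot: [0.001, 0.22, 0.975, 0.0]
force: [-0.2, 0.4, 5.3]
grip_width: 0.636
grip_force: 94.1
[0.05583741 0.14878819 0.11767896] -1.154078765215168
time_s: 10.75
eef_pos: [578.3, 100.5, 60.7]
ee_rot: [0.002, -0.071, 0.997, -0.0]
force: [-1.8, 0.5, 14.4]
grip_width: 0.636
grip_force: 95.0
[-0.04822372  0.29539396  0.11517138] -1.7406629563390046
```

The upward force rose to 14 N and the TCP rose by 1 mm, so the thread is letting go. I'll turn a little further for margin, then lift straight up.

```bash
python3 -m crank '[[[0,0,0,0,0,-0.6,50],[0,0,0,0,0,-0.6,50],[0,0,0,0,0,-0.6,50],[0,0,0,0,0,-0.6,50],[0,0,0,0,0,0,50],[0,0,0,0,0,0,50],[0,0,0,0,0,0,50],[0,0,0,0,0,0,50]]]'; python3 -c "
from rig import *
s=sense();print(s['wrist_torque'],s['joints'][5])"; python3 -m crank '[[[0,0,-0.08,0,0,0,50],[0,0,-0.08,0,0,0,50],[0,0,-0.08,0,0,0,50],[0,0,-0.08,0,0,0,50],[0,0,-0.08,0,0,0,50],[0,0,0,0,0,0,50],[0,0,0,0,0,0,50],[0,0,0,0,0,0,50]]]'; python3 -c "
from rig import *
s=sense();print(s['wrist_torque'],s['force'])"
```

```text
time_s: 11.55
eef_pos: [578.5, 100.5, 60.8]
ee_rot: [0.002, -0.235, 0.972, -0.001]
force: [-0.3, 0.5, 13.8]
grip_width: 0.633
grip_force: 94.9
[0.01545876 0.10102897 0.11503283] -2.07349660371211
time_s: 12.35
eef_pos: [576.9, 100.5, 68.4]
ee_rot: [-0.0, -0.235, 0.972, 0.0]
force: [0.4, -0.4, -0.2]
grip_width: 0.638
grip_force: 94.5
[-0.01404624 -0.01591658  0.02449459] [ 0.3500376  -0.44648801 -0.16727971]
```

```bash
python3 -m crank '[[[0,0,-0.2,0,0,0,50],[0,0,-0.2,0,0,0,50],[0,0,-0.2,0,0,0,50],[0,0,-0.2,0,0,0,50],[0,0,-0.18,0,0,0,50],[0,0,-0.1,0,0,0,50],[0,0,0,0,0,0,50],[0,0,0,0,0,0,50]]]'
python3 - <<'E'
from h import *
s=sense(); print(s["force"],s["eef_pos"])
s=capture("side")[130:270,245:385]
cv2.imwrite("pics/c5.png",np.clip(cv2.resize(s,(700,600),interpolation=cv2.INTER_CUBIC)*1.4,0,255).astype(np.uint8))
E
```

```text
time_s: 13.15
eef_pos: [576.9, 100.5, 95.4]
ee_rot: [-0.0, -0.235, 0.972, 0.0]
force: [-0.3, -1.2, -0.4]
grip_width: 0.637
grip_force: 94.5
[-0.27978722 -1.20497278 -0.39818046] [576.87242021 100.48475542  95.40794641]
```

View pics/c5.png

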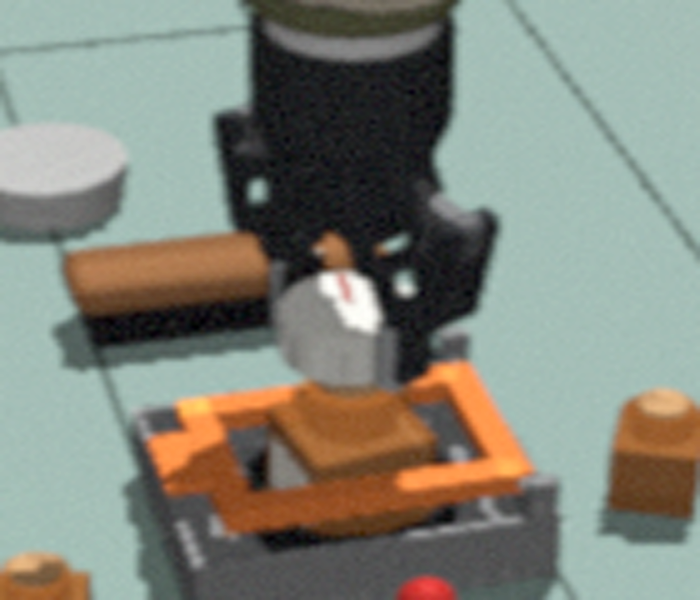

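The cap is off and held at about (340,330), with the jar and frame still down. I'll check the cap's level and height by overlaying the circles expected for a level cap.

Run:
```python
from h import *
s=capture("side")[175:245,285:355]; k=8
a=np.clip(cv2.resize(s,None,fx=k,fy=k,interpolation=cv2.INTER_CUBIC)*1.4,0,255).astype(np.uint8); b=a.copy()
t=np.linspace(0,2*np.pi,73)
for z,r,col in((102,28,(0,255,0)),(126,28,(0,255,0)),(82,19,(255,0,0))):
    p=np.array([(proj("side",[577+r*np.cos(q),100.5+r*np.sin(q),z])-[284.5,174.5])*k for q in t]).astype(int)
    cv2.polylines(b,[p],True,col,1)
cv2.imwrite("pics/c6.png",cv2.resize(np.hstack([a,b]),(800,400)))
```

```text
(no output)
```

View pics/c6.png

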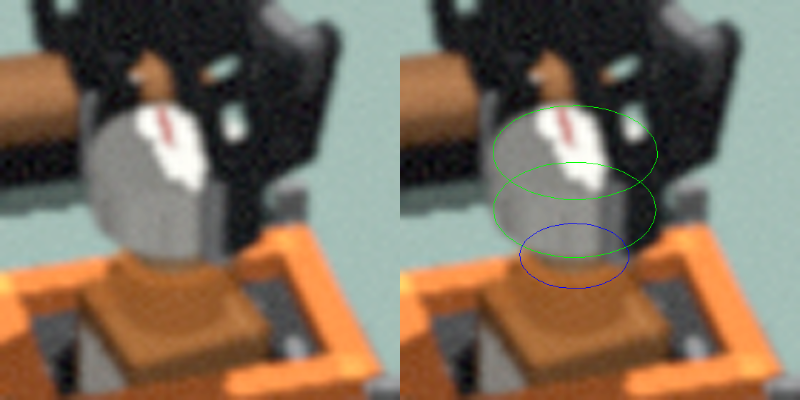

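```bash
python3 -c "
from rig import *
print(finish_job())"
```

```text
the job is handed in; nothing more can be done
None
```

The job is handed in at about 13 s of the 46 s allowed: the frame is fully down, and the cap is unscrewed and held level about 20 mm above the jar's mouth; the jar stayed seated, and I saw nothing to suggest the tins, brush or dauber moved, though I did not re-measure them.

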